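# Straightedge and loupe check of an engine mounting plate

## Robot

A 7-joint arm with a two-finger parallel gripper is mounted at the origin on the work surface. World frame = base frame: x ahead of the robot, y to its left, z up, the work surface at z = 0. Lengths are in m, angles in rad, forces in N, time in s.
With the tool pointing down it reaches from about 0.4 to 0.85 m from the base axis. Payload 10.4 kg.
Tool frame: the origin (TCP) lies on the mounting face of the last link; the fingertips stand r.tips_ahead ahead of it and the grasp point (between the pads) lies 164 mm ahead of it (r.tips_ahead is the distance from the TCP to the fingertips, in m); z points along the fingers, y is the line along which they close (so a half turn about z gives the same grasp; the last joint's range is limited). The gripper opens to 87 mm and grips with 3 to 60 N. Pads are 19 mm wide; open, the fingers measure 117 mm over their backs; the gripper's body (75 mm by 190 mm) begins 51 mm behind the grasp point.
Start: joints at [-1.271, 0.332, -0.065, 1.46, 0.022, 1.35, -0.088], TCP at [0.198, 0.593, 0.405] pointing down, gripper open.
Joint ranges: [-2.6, 2.6], [-0.5, 2.12], [-1.47, 1.34], [0.16, 2.42], [-1.27, 4.41], [0.06, 2.06], [-2.6, 2.6]. Speed limits (rad/s): [2.22, 2.22, 2.79, 2.79, 3.14, 3.14, 3.14].

## Interface

Orientations are given as a unit quaternion [x, y, z, w].
In Python, from bench import telemetry, imaging, job, r gives the robot as it stands.
- The arm moves only by the tool move_arm, never from a script. Its argument "steps" is a list of rows, each an object of numbers: "dx", "dy", "dz": the shift along the tool's x, y, z in cm; "spin": the turn about the tool's z in rad. In form: [{"dx": .., "dy": .., "dz": .., "spin": ..}, ...]. A call has 1 to 12 rows; each row shifts and turns the commanded pose from where the row before left it, along the tool's axes as they then stand; what a row does not reach is not made up. A row lasts 1/10 s, in which the tool goes at most 50 mm and 8.59 degrees, less where a joint would pass 70% of its speed; a pose out of reach is approached as far as the arm can. A call with a gripper value outside its range is refused whole. "claw" is the finger opening in cm, from 0 to 8.7, set as the call begins (left out, the last holds). The fingers move at their own pace and stop on an object; "squeeze" is the grip in N (left out, the last holds). Time passes only in rows, so rows that do not move let the fingers close. It gives the time, the measured TCP pose, the force, the opening and the grip force at its end, in the units of the state.
- telemetry.read_state(): the state, without advancing time (a new reading comes with each control period).
- imaging.camera(name): name is "scene" or "top" or "wrist"; returns a dict with "img" (480x640x3 uint8, red, green, blue), "camera_matrix" (3x3 intrinsics, pixels), "R" (3x3) and "t" (3): a world point X has camera coordinates R X + t. Camera axes: x right, y down, z forward; pixel columns grow to the right and rows downward; lengths in m; the calibration is good to about 2 mm. A picture is of the moment at which its call begins. There is no depth.
- job.close_job(): hands the job in; it is judged then, once.
The state is a dict: "time": time; "joint_positions": joint angles; "joint_vel": joint speeds; "joint_torque": joint torques, N m; "ee_pos": TCP position; "eef_rot": TCP orientation; "ft_force": force on the tool from outside, world axes, zero at the start; "torque": the same for the moment, N m; "width": finger opening in m; "grip_force": force on a finger pad.
Only numpy, scipy, OpenCV 4.12 (cv2) and the standard library are available. Lean on these libraries where they do the work, as an engineer would, in place of code of your own. Each camera call takes 0.05 s, during which the arm holds its last target. There are 200 camera calls.

## Task

Check the edge of the engine mounting plate for straightness: stand the loose steel straightedge on the fixture's base, flush against the plate's long edge on the side away from the rail and covering that whole edge, and let go of it. Then take the loupe carriage by its grip block and slide it along its rail until you feel its spring ball click into the notch, and finish still gripping it there, at rest in the notch, with the straightedge still flush. Leave the jar, screwdriver and bearing ring alone.

Things in the scene. Friction and masses are not known exactly. Their poses are not given: they have to be found in the camera images.
- bar_center (a point): Centre of the loose straightedge (about 0.5 kg), 25 mm above its underside: steel bar 200 mm long (y), 16 wide (x), 18 tall, with a wooden grip rib on top at mid-length, 60 mm long (y), 12 thick (x), from 18 to 50 mm above the underside. It starts standing upright on the bench, left of the fixture. Both long sides are alike; either may face the plate, either way round.
- edge (a point): Middle of the long edge of the fixed aluminium mounting plate, at the foot of the edge, on the fixture's base (12 mm above the bench). x points level into the plate and on to the rail, y along edge and rail, z up. The plate is 140 mm long (y -70 to 70), 60 wide (x 0 to 60), 16 thick. The flat base reaches 85 mm from the edge on the free side (-x). All is fixed to the bench.
- carriage: Loupe carriage, captive on the rail, axes as edge. Origin: centre of its black grip block (24 x 24 mm, 36 tall), 66 mm above edge. The +y and -y sides are free for fingers down to the steel saddle (40 x 50 mm), 18 mm below the origin. It starts at y -100 to -70 mm of rail_mid, slides towards +y, and can run to +100 mm, past the notch. About 2.5 N slides it along the flat.
- plunger (a joint): Drop (m) of the spring ball in the carriage's underside, below its origin: 0 riding on the flat rail top, about 0.0034 centred in the notch, 0.0015 when 1.7 mm off centre. At the notch the ball first draws the carriage on over the last 4 mm and centres it; about 13 N would push it out again.
- oil_jar: Bystander: a jar 60 mm across and 90 mm tall standing on the bench to the right; origin at the centre of its underside.
- driver: Bystander: a screwdriver lying on the bench beyond the fixture; origin near its middle, on the bench.
- bearing: Bystander: a steel bearing ring 52 mm across, 25 mm bore, 15 mm tall, lying flat on the bench beyond the fixture; origin at the centre of its underside.
- straightedge: The same straightedge; origin at the middle of its underside, axes as at bar_center.
- rail_mid (a point): Middle of the aluminium rail's top, 110 mm in x from edge and 18 mm above it, axes the same. The rail runs along y and is fixed. Its single notch is a dark cross groove in the top, 12 mm wide; its place differs from start to start, between y = -10 and +50 mm of this point.
- loupe (a point): Centre of the carriage's round lens, 50 mm across and 8 mm thick, on a thin level arm, 110 mm towards -x from the grip block's centre. It thus hangs over the edge: at the start it covers from above one end of where the bar goes, so lower the bar farther out and slide it in beneath. It clears a standing straightedge's rib by about 15 mm.
Not all that is in view belongs to the job. What is meant by the straightedge is not black, and is the larger of those in its own colour.

How it is judged:
On the way, in this order (a step that is already met when the one before it is completed fails the run):
1. the straightedge stands flush against the plate's edge, covering it, and is let go (x of bar_center in the frame of edge between -0.0102 and -0.006 m and angle between the y axis of bar_center and the y axis of edge, either way round below 0.03 rad and y of bar_center in the frame of edge between -0.032 and 0.032 m and z of bar_center in the frame of edge between 0.021 and 0.029 m and angle between bar_center's own z axis and vertical below 0.06 rad and contact force between each of the arm, the fingers and straightedge below 0.2 N), for 0.2 s.
2. the gripped carriage is brought to rest with its ball in the notch (value of joint plunger above 0.0015 m and contact force between the fingers and carriage above 2 N and linear speed of carriage below 0.01 m/s), for 0.2 s.
At the end, for the whole second after the job is handed in: Straightedge upright on the base, untouched, within 2 mm of the plate's edge, parallel within 0.03 rad, its middle within 32 mm of the edge's middle; ball in the notch (drop over 1.5 mm), carriage at rest and gripped with over 2 N (all of step 1 and all of step 2); the arm keeps its last pose, push and grip.
It fails at once if the jar is disturbed (moved over 30 mm) (distance of oil_jar from where it was at the start of the episode above 0.03 m).
It fails at once if the screwdriver is disturbed (moved over 30 mm) (distance of driver from where it was at the start of the episode above 0.03 m).
It fails at once if the bearing ring is disturbed (moved over 30 mm) (distance of bearing from where it was at the start of the episode above 0.03 m).
It also fails if it takes over 64 s, if anything falls off the work surface, if the arm or the gripper's body presses on something with over 40 N, if the wrist force passes 120 N, or if a joint passes its speed limit or range.

## Working session

There is one attempt and no reset: what is moved stays moved. The work goes in short steps, Python scripts to look and compute and a tool call to move; the robot and the scene stay as the last step left them, time stands still between calls to the robot, and variables do not carry over. Pictures are saved under pics/ and viewed, at most 10 in all, crops included, and the job is handed in when it is done.

Besides the shell and the picture viewer there is one more tool, called after ">>>" as name([rows], argument=value, ...), one row to a line, values as JSON. move_arm: Moves the arm, as the interface text tells. Its arguments: {"type":"object","properties":{"steps":{"type":"array","items":{"type":"object","properties":{"dx":{"type":"number"},"dy":{"type":"number"},"dz":{"type":"number"},"spin":{"type":"number"}}}},"claw":{"type":"number"},"squeeze":{"type":"number"}},"required":["steps"]}

```bash
mkdir -p pics; ls; python3 - <<'E'
from bench import telemetry, imaging, job, r
import cv2,numpy as np,pickle
s=telemetry.read_state();print({k:np.round(s[k],3) for k in ['time','ee_pos','eef_rot','width','ft_force']},r.tips_ahead)
D={}
for n in['scene','top','wrist']:
    c=imaging.camera(n);D[n]=c;cv2.imwrite(f'pics/{n}0.png',c['img'][:,:,::-1])
    print(n,c['camera_matrix'].round(1).tolist(),(-c['R'].T@c['t']).round(3),c['R'].round(3).tolist())
pickle.dump(D,open('d0.pkl','wb'))
E
```

```text
pics
{'time': np.float64(0.0), 'ee_pos': array([0.198, 0.593, 0.404]), 'eef_rot': array([ 0.161,  0.987, -0.001, -0.   ]), 'width': np.float64(0.087), 'ft_force': array([0.252, 0.135, 0.095])} 0.1822
scene [[486.9, 0.0, 320.6], [0.0, 486.9, 240.3], [0.0, 0.0, 1.0]] [0.984 0.195 0.922] [[-0.472, 0.881, -0.014], [0.763, 0.401, -0.507], [-0.441, -0.25, -0.862]]
top [[529.2, 0.0, 319.3], [0.0, 529.2, 242.2], [0.0, 0.0, 1.0]] [ 0.286 -0.078  1.33 ] [[0.1, -0.995, 0.004], [-0.975, -0.099, -0.2], [0.2, 0.016, -0.98]]
wrist [[421.0, 0.0, 321.5], [0.0, 421.0, 246.2], [0.0, 0.0, 1.0]] [0.124 0.618 0.384] [[0.317, 0.948, 0.0], [0.908, -0.304, 0.288], [0.273, -0.091, -0.958]]
```

View pics/top0.png

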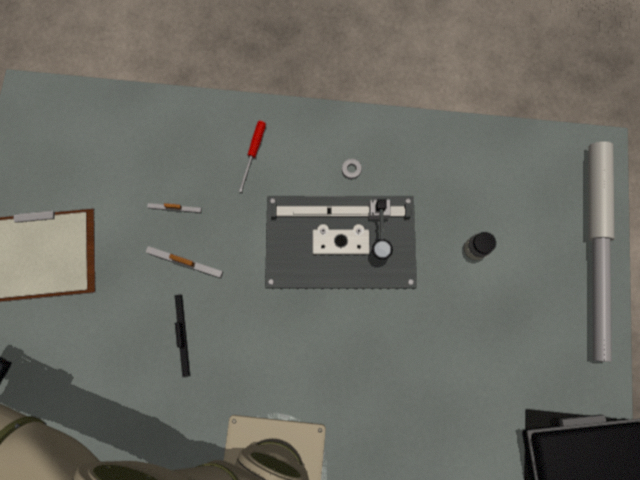

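View pics/scene0.png

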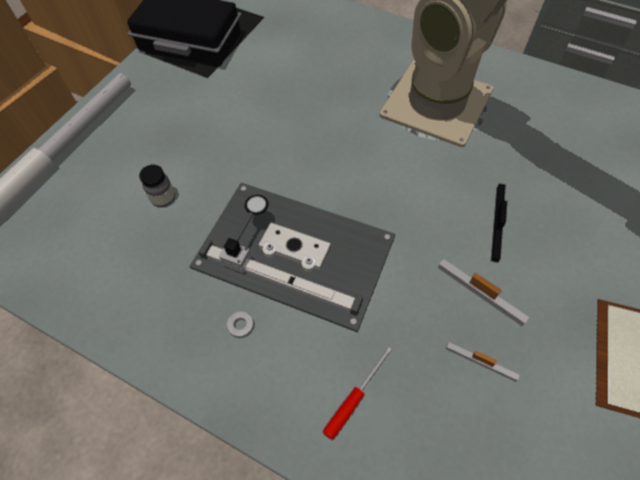

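The top view shows the larger silver bar at about (184,262), the plate at (313-370, 228-254), the notch at (329,211), the carriage grip at (381,204) and the lens at (381,250). The smaller silver bar and the black bar are decoys.

```bash
cat > h.py <<'E'
import cv2,numpy as np
def ray(c,uv,z):
    uv=np.atleast_2d(np.asarray(uv,float)); K=c['camera_matrix'];R=c['R'];o=-R.T@c['t']
    d=np.c_[uv,np.ones(len(uv))]@np.linalg.inv(K).T@R
    return o+d*((z-o[2])/d[:,2])[:,None]
def proj(c,X):
    p=(np.atleast_2d(X)@c['R'].T+c['t'])@c['camera_matrix'].T
    return p[:,:2]/p[:,2:]
def blobs(m,roi,amin=40):
    z=np.zeros(m.shape,np.uint8);x0,x1,y0,y1=roi;z[y0:y1,x0:x1]=m[y0:y1,x0:x1]
    cs,_=cv2.findContours(z,cv2.RETR_EXTERNAL,cv2.CHAIN_APPROX_NONE)
    return sorted([k for k in cs if cv2.contourArea(k)>amin],key=cv2.contourArea,reverse=True)
E
python3 - <<'E'
from h import *;import pickle
D=pickle.load(open('d0.pkl','rb'))
rois={'top':dict(bar=(135,235,238,290),plate=(305,372,222,262),rail=(270,412,200,222)),'scene':dict(bar=(430,535,250,330),plate=(255,335,215,275),rail=(240,365,255,315))}
for n in rois:
    c=D[n];hsv=cv2.cvtColor(c['img'],cv2.COLOR_RGB2HSV);white=((hsv[...,1]<45)&(hsv[...,2]>135)).astype(np.uint8)
    org=((hsv[...,1]>120)&(hsv[...,2]>60)&(hsv[...,0]<20)).astype(np.uint8)
    for k,z in(('bar',.018),('plate',.028),('rail',.030)):
        b=blobs(white,rois[n][k],20)
        pts=np.vstack(b)[:,0]
        P=ray(c,pts,z)[:,:2].astype(np.float32);q=cv2.minAreaRect(P)
        print(n,k,len(b),np.round(q[0],4),np.round(q[1],4),round(q[2],1),cv2.boxPoints(q).round(3).tolist())
    b=blobs(org,rois[n]['bar'],10)
    q=cv2.minAreaRect(ray(c,b[0][:,0],.05)[:,:2].astype(np.float32));print(n,'rib',np.round(q[0],4),np.round(q[1],4),round(q[2],1))
print(ray(D['top'],[[329,211]],.03),ray(D['scene'],[[291,280]],.03),'notch')
print(ray(D['top'],[[381,204]],.096),ray(D['scene'],[[233,243]],.096),'carr top')
E
```

```text
top bar 2 [0.4704 0.2778] [0.1986 0.015 ] 77.1 [[0.4410000145435333, 0.18299999833106995], [0.4560000002384186, 0.17900000512599945], [0.5, 0.37299999594688416], [0.48500001430511475, 0.37599998712539673]]
top plate 1 [ 0.566  -0.1092] [0.0745 0.1388] 5.8 [[0.5220000147819519, -0.04399999976158142], [0.5360000133514404, -0.18199999630451202], [0.6100000143051147, -0.17399999499320984], [0.5960000157356262, -0.035999998450279236]]
top rail 4 [ 0.6456 -0.1015] [0.0394 0.3228] 5.8 [[0.6100000143051147, 0.05700000002980232], [0.6420000195503235, -0.2639999985694885], [0.6819999814033508, -0.25999999046325684], [0.6489999890327454, 0.061000000685453415]]
top rib [0.4688 0.2748] [0.0606 0.0115] 76.2
scene bar 2 [0.4691 0.2776] [0.2005 0.0165] 77.1 [[0.4390000104904175, 0.18199999630451202], [0.45500001311302185, 0.17800000309944153], [0.5, 0.37299999594688416], [0.48399999737739563, 0.37700000405311584]]
scene plate 2 [ 0.59   -0.1067] [0.1228 0.1407] 6.6 [[0.5210000276565552, -0.04399999976158142], [0.5370000004768372, -0.18400000035762787], [0.6589999794960022, -0.17000000178813934], [0.6430000066757202, -0.029999999329447746]]
scene rail 2 [ 0.6027 -0.0601] [0.0912 0.233 ] 5.8 [[0.5460000038146973, 0.050999999046325684], [0.5690000057220459, -0.1809999942779541], [0.6600000262260437, -0.17100000381469727], [0.6359999775886536, 0.05999999865889549]]
scene rib [0.4781 0.2754] [0.058  0.0246] 77.6
[[ 0.63345179 -0.0733278   0.03      ]] [[ 0.63719706 -0.07251942  0.03      ]] notch
[[ 0.64593794 -0.19688594  0.096     ]] [[ 0.64625829 -0.19403597  0.096     ]] carr top
```

>>> move_arm([
  {"spin":0.147},
  {"spin":0.147},
  {"spin":0.147},
  {"spin":0.147},
  {"spin":0.147},
  {"spin":0.147},
  {"spin":0.147},
  {"spin":0.147},
  {"spin":0.147},
  {"spin":0.147},
])

```text
$.steps[0]: bad value
```

>>> move_arm([
  {"dx":-2.05,"dy":2.8,"dz":0.8},
  {"dx":-2.05,"dy":2.8,"dz":0.8},
  {"dx":-2.05,"dy":2.8,"dz":0.8},
  {"dx":-2.05,"dy":2.8,"dz":0.8},
  {"dx":-2.05,"dy":2.8,"dz":0.8},
  {"dx":-2.05,"dy":2.8,"dz":0.8},
  {"dx":-2.05,"dy":2.8,"dz":0.8},
  {"dx":-2.05,"dy":2.8,"dz":0.8},
  {"dx":-2.05,"dy":2.8,"dz":0.8},
  {"dx":-2.05,"dy":2.8,"dz":0.8},
  {"dx":-2.05,"dy":2.8,"dz":0.8},
  {"dx":-2.05,"dy":2.8,"dz":0.8},
])

```text
$.steps[0]: bad value
```

```bash
cat >> h.py <<'E'
def tool(s):
    from scipy.spatial.transform import Rotation as Ro
    M=Ro.from_quat(s['eef_rot']).as_matrix();return M
def go(s,P,yaw):  # cm to target in tool axes; yaw = wanted world angle of tool y
    M=tool(s);a=np.arctan2(M[1,1],M[0,1]);print('tool y angle',round(a,4),'z',M[:,2].round(4),'pos',np.round(s['ee_pos'],4),'spin needed',round(-((yaw-a+np.pi)%(2*np.pi)-np.pi),4))
    y=np.array([np.cos(yaw),np.sin(yaw),0]);x=np.array([-y[1],y[0],0]);d=(np.array(P)-s['ee_pos'])*100
    print('after spin: dx %.2f dy %.2f dz %.2f'%(d@x,d@y,-d[2]))
E
python3 - <<'E'
from h import *
from bench import telemetry, imaging
s=telemetry.read_state();c=imaging.camera('wrist');cv2.imwrite('pics/w1.png',c['img'][:,:,::-1])
go(s,[.470,.2778,.038+.164],-.225);print(np.round(s['joint_positions'],2))
hsv=cv2.cvtColor(c['img'],cv2.COLOR_RGB2HSV)
org=((hsv[...,1]>120)&(hsv[...,2]>60)&(hsv[...,0]<20)).astype(np.uint8)
for b in blobs(org,(0,640,0,480),100): 
  print(cv2.boundingRect(b));q=cv2.minAreaRect(ray(c,b[:,0],.05)[:,:2].astype(np.float32));print('rib',np.round(q[0],4),np.round(q[1],4),round(q[2],1))
E
```

```text
tool y angle 1.2481 z [-3.e-04 -1.e-03 -1.e+00] pos [0.1982 0.5926 0.4042] spin needed 1.4731
after spin: dx -24.63 dy 33.52 dz 20.22
[-1.27  0.33 -0.06  1.46  0.02  1.35 -0.09]
(285, 385, 193, 59)
rib [0.395  0.5885] [0.1829 0.0648] 71.5
(460, 260, 113, 53)
rib [0.3249 0.729 ] [0.0523 0.0838] 11.4
(526, 417, 114, 27)
rib [0.4724 0.7648] [0.1088 0.0298] 71.5
(381, 324, 43, 22)
rib [0.3231 0.6287] [0.0093 0.0416] 11.4
(539, 342, 31, 61)
rib [0.4026 0.746 ] [0.0629 0.027 ] 0.8
(76, 329, 36, 74)
rib [0.2619 0.3535] [0.0291 0.0798] 60.2
(476, 425, 71, 19)
rib [0.4554 0.6996] [0.069  0.0208] 71.5
(530, 329, 31, 17)
rib [0.3623 0.7484] [0.0259 0.0158] 71.5
```

View pics/w1.png

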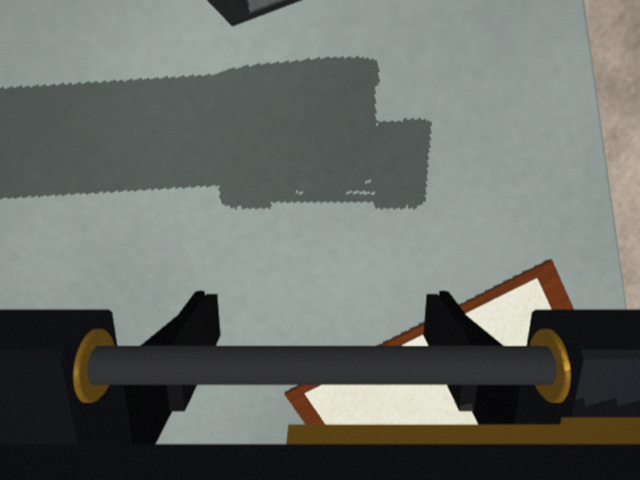

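The move was refused because each row needs all four fields, so the arm is still at its start pose. The picture shows only the open fingers, with the clipboard at about (430,350).

>>> move_arm([
  {"dx":0,"dy":0,"dz":0,"spin":0.147},
  {"dx":0,"dy":0,"dz":0,"spin":0.147},
  {"dx":0,"dy":0,"dz":0,"spin":0.147},
  {"dx":0,"dy":0,"dz":0,"spin":0.147},
  {"dx":0,"dy":0,"dz":0,"spin":0.147},
  {"dx":0,"dy":0,"dz":0,"spin":0.147},
  {"dx":0,"dy":0,"dz":0,"spin":0.147},
  {"dx":0,"dy":0,"dz":0,"spin":0.147},
  {"dx":0,"dy":0,"dz":0,"spin":0.147},
  {"dx":0,"dy":0,"dz":0,"spin":0.147},
])

```text
time: 1.2
ee_pos: [0.1982, 0.5927, 0.4045]
eef_rot: [0.783, 0.622, -0.0, 0.0]
ft_force: [-0.1, 0.4, -0.2]
width: 0.087
grip_force: 0.0
```

>>> move_arm([
  {"dx":-2.05,"dy":2.8,"dz":0.8,"spin":0},
  {"dx":-2.05,"dy":2.8,"dz":0.8,"spin":0},
  {"dx":-2.05,"dy":2.8,"dz":0.8,"spin":0},
  {"dx":-2.05,"dy":2.8,"dz":0.8,"spin":0},
  {"dx":-2.05,"dy":2.8,"dz":0.8,"spin":0},
  {"dx":-2.05,"dy":2.8,"dz":0.8,"spin":0},
  {"dx":-2.05,"dy":2.8,"dz":0.8,"spin":0},
  {"dx":-2.05,"dy":2.8,"dz":0.8,"spin":0},
  {"dx":-2.05,"dy":2.8,"dz":0.8,"spin":0},
  {"dx":-2.05,"dy":2.8,"dz":0.8,"spin":0},
  {"dx":-2.05,"dy":2.8,"dz":0.8,"spin":0},
  {"dx":-2.05,"dy":2.8,"dz":0.8,"spin":0},
])

```text
time: 2.4
ee_pos: [0.4725, 0.2776, 0.3084]
eef_rot: [0.781, 0.624, 0.0, -0.0]
ft_force: [0.4, 0.2, -0.2]
width: 0.0872
grip_force: 0.0
```

```bash
cat > look.py <<'E'
from h import *
import sys
from bench import telemetry, imaging
s=telemetry.read_state();c=imaging.camera('wrist');cv2.imwrite(sys.argv[1],c['img'][:,:,::-1])
go(s,[.470,.2778,.038+.164],-.225);print(np.round(s['joint_positions'],2))
hsv=cv2.cvtColor(c['img'],cv2.COLOR_RGB2HSV)
org=((hsv[...,1]>120)&(hsv[...,2]>60)&(hsv[...,0]<20)).astype(np.uint8)
for b in blobs(org,(0,640,0,480),150): 
  print(cv2.boundingRect(b));q=cv2.minAreaRect(ray(c,b[:,0],.05)[:,:2].astype(np.float32));print('rib',np.round(q[0],4),np.round(q[1],4),round(q[2],1))
E
python3 look.py pics/w2.png
```

```text
tool y angle -0.2218 z [-0.e+00  2.e-04 -1.e+00] pos [0.4725 0.2776 0.3084] spin needed 0.0032
after spin: dx -0.04 dy -0.25 dz 10.64
[-0.94  0.24  0.37  1.81 -0.1   1.11 -0.76]
(506, 87, 34, 73)
rib [0.5974 0.3286] [0.0147 0.0386] 0.7
(308, 201, 19, 102)
rib [0.4715 0.282 ] [0.0629 0.0109] 77.3
(287, 425, 113, 19)
rib [0.4598 0.1522] [0.0148 0.0761] 77.2
(394, 424, 132, 20)
rib [0.5379 0.1349] [0.0156 0.0899] 77.2
(522, 417, 80, 27)
rib [0.6045 0.1227] [0.0212 0.0525] 77.2
(589, 417, 51, 27)
rib [0.6421 0.1142] [0.0212 0.0353] 77.2
(80, 329, 34, 28)
rib [0.3198 0.2559] [0.0249 0.0149] 12.9
```

View pics/w2.png

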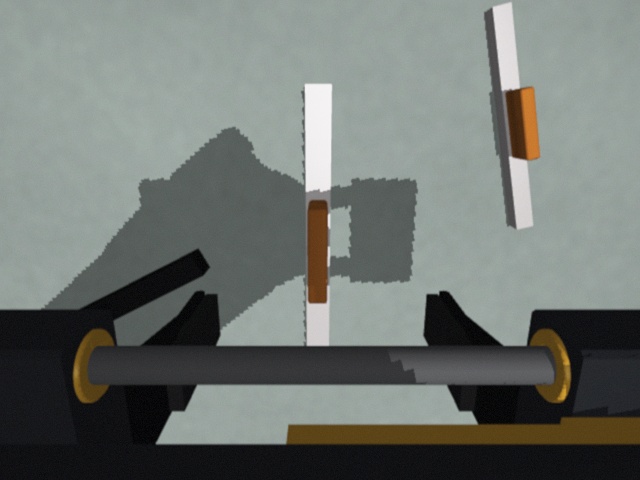

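The rib is at (317,250), centred between the fingers and parallel to the pads. The small bar is at (520,125), well clear.

>>> move_arm([
  {"dx":0,"dy":-0.2,"dz":2,"spin":0.003},
  {"dx":0,"dy":0,"dz":2.5,"spin":0},
  {"dx":0,"dy":0,"dz":2.5,"spin":0},
  {"dx":0,"dy":0,"dz":2,"spin":0},
  {"dx":0,"dy":0,"dz":1,"spin":0},
  {"dx":0,"dy":0,"dz":0.5,"spin":0},
  {"dx":0,"dy":0,"dz":0,"spin":0},
  {"dx":0,"dy":0,"dz":0,"spin":0},
])

```text
time: 3.25
ee_pos: [0.4702, 0.2795, 0.2046]
eef_rot: [0.782, 0.623, 0.001, -0.0]
ft_force: [1.0, -0.1, 0.5]
width: 0.0868
grip_force: 0.0
```

>>> move_arm([
  {"dx":0,"dy":0,"dz":0,"spin":0},
  {"dx":0,"dy":0,"dz":0,"spin":0},
  {"dx":0,"dy":0,"dz":0,"spin":0},
  {"dx":0,"dy":0,"dz":0,"spin":0},
  {"dx":0,"dy":0,"dz":0,"spin":0},
  {"dx":0,"dy":0,"dz":0,"spin":0},
  {"dx":0,"dy":0,"dz":0,"spin":0},
  {"dx":0,"dy":0,"dz":0,"spin":0},
  {"dx":0,"dy":0,"dz":0,"spin":0},
  {"dx":0,"dy":0,"dz":0,"spin":0},
], claw=0, squeeze=25)

```text
time: 4.25
ee_pos: [0.4699, 0.2792, 0.2037]
eef_rot: [0.782, 0.623, -0.0, -0.0]
ft_force: [-0.7, 0.2, -0.6]
width: 0.0149
grip_force: 0.0
```

>>> move_arm([
  {"dx":0,"dy":0,"dz":0,"spin":0},
  {"dx":0,"dy":0,"dz":0,"spin":0},
  {"dx":0,"dy":0,"dz":0,"spin":0},
  {"dx":0,"dy":0,"dz":0,"spin":0},
])

```text
time: 4.65
ee_pos: [0.4699, 0.2792, 0.2037]
eef_rot: [0.782, 0.623, 0.0, 0.0]
ft_force: [0.7, 0.3, -1.1]
width: 0.0119
grip_force: 25.0
```

>>> move_arm([
  {"dx":0,"dy":0,"dz":-0.5,"spin":0},
  {"dx":0,"dy":0,"dz":-1.5,"spin":0},
  {"dx":0,"dy":0,"dz":-2,"spin":0},
  {"dx":0,"dy":0,"dz":-2,"spin":0},
  {"dx":0,"dy":0,"dz":-2,"spin":0},
  {"dx":0,"dy":0,"dz":-2,"spin":0},
  {"dx":0,"dy":0,"dz":0,"spin":-0.08},
  {"dx":0,"dy":0,"dz":0,"spin":-0.08},
  {"dx":0,"dy":0,"dz":0,"spin":-0.08},
  {"dx":0,"dy":0,"dz":0,"spin":-0.08},
  {"dx":0,"dy":0,"dz":0,"spin":0},
])

```text
time: 5.75
ee_pos: [0.4697, 0.279, 0.3045]
eef_rot: [0.672, 0.74, 0.0, -0.0]
ft_force: [0.4, -0.5, -5.4]
width: 0.0115
grip_force: 25.0
```

```bash
python3 - <<'E'
from h import *
from bench import telemetry
s=telemetry.read_state()
E=np.array([.529,-.1135]);ye=np.array([-.101,.995]);xe=np.array([.995,.101])
for off in(.060,.04,.008):
  p=E-off*xe+.008*ye; p=p-0*ye
  go(s,[*p,.050+.1657+.002],.101)
E
```

```text
tool y angle 0.0961 z [-0.e+00  2.e-04 -1.e+00] pos [0.4697 0.279  0.3045] spin needed -0.0049
after spin: dx -38.85 dy -4.06 dz 8.68
tool y angle 0.0961 z [-0.e+00  2.e-04 -1.e+00] pos [0.4697 0.279  0.3045] spin needed -0.0049
after spin: dx -38.85 dy -2.06 dz 8.68
tool y angle 0.0961 z [-0.e+00  2.e-04 -1.e+00] pos [0.4697 0.279  0.3045] spin needed -0.0049
after spin: dx -38.85 dy 1.14 dz 8.68
```

>>> move_arm([
  {"dx":-2,"dy":-0.34,"dz":0,"spin":-0.005},
  {"dx":-3.5,"dy":-0.34,"dz":0,"spin":0},
  {"dx":-3.5,"dy":-0.34,"dz":0,"spin":0},
  {"dx":-3.5,"dy":-0.34,"dz":0,"spin":0},
  {"dx":-3.5,"dy":-0.34,"dz":0,"spin":0},
  {"dx":-3.5,"dy":-0.34,"dz":0,"spin":0},
  {"dx":-3.5,"dy":-0.34,"dz":0,"spin":0},
  {"dx":-3.5,"dy":-0.34,"dz":0,"spin":0},
  {"dx":-3.5,"dy":-0.34,"dz":0,"spin":0},
  {"dx":-3.5,"dy":-0.34,"dz":0,"spin":0},
  {"dx":-3.5,"dy":-0.34,"dz":0,"spin":0},
  {"dx":-1.9,"dy":-0.34,"dz":0,"spin":0},
])

```text
time: 6.95
ee_pos: [0.4675, -0.115, 0.3045]
eef_rot: [0.673, 0.74, 0.0, 0.0]
ft_force: [-0.1, 1.2, -4.8]
width: 0.0121
grip_force: 25.0
```

>>> move_arm([
  {"dx":0,"dy":0,"dz":1,"spin":0},
  {"dx":0,"dy":0,"dz":1.5,"spin":0},
  {"dx":0,"dy":0,"dz":1.5,"spin":0},
  {"dx":0,"dy":0,"dz":1,"spin":0},
  {"dx":0,"dy":0,"dz":0.5,"spin":0},
  {"dx":0,"dy":0,"dz":0,"spin":0},
])

```text
time: 7.55
ee_pos: [0.4679, -0.1115, 0.2484]
eef_rot: [0.671, 0.741, -0.0, -0.0]
ft_force: [-0.6, 0.1, -4.5]
width: 0.0121
grip_force: 25.0
```

```bash
cat > st.py <<'E'
from h import *
import sys
from bench import telemetry, imaging
s=telemetry.read_state();print(s['ft_force'].round(2) if hasattr(s['ft_force'],'round') else s['ft_force'])
E=np.array([.529,-.1135]);ye=np.array([-.101,.995]);xe=np.array([.995,.101])
d=s['ee_pos'][:2]-E;print('edge frame',d@xe,d@ye)
go(s,[*(E-.008*xe+.008*ye),.2157],.101)
for n in sys.argv[1:]:
    c=imaging.camera(n);i=c['img'][:,:,::-1]
    if n!='wrist': p=proj(c,[.54,-.11,.03])[0].astype(int);i=cv2.resize(i[max(p[1]-75,0):p[1]+75,p[0]-100:p[0]+100],None,fx=4,fy=4,interpolation=cv2.INTER_CUBIC);print(p)
    cv2.imwrite(f"pics/{n}_{s['time']:.2f}.png",i)
E
python3 st.py wrist scene; ls pics
```

```text
[-0.59  0.09 -4.51]
edge frame -0.06058562068975898 0.008115374745772692
tool y angle 0.0997 z [-1.e-03  1.e-04 -1.e+00] pos [ 0.4679 -0.1115  0.2484] spin needed -0.0013
after spin: dx -0.01 dy 5.26 dz 3.27
[298 236]
scene0.png
scene_7.55.png
top0.png
w1.png
w2.png
wrist0.png
wrist_7.55.png
```

>>> move_arm([
  {"dx":0,"dy":0,"dz":1,"spin":-0.001},
  {"dx":0,"dy":0,"dz":1,"spin":0},
  {"dx":0,"dy":0,"dz":0.7,"spin":0},
  {"dx":0,"dy":0,"dz":0.3,"spin":0},
  {"dx":0,"dy":0.5,"dz":0,"spin":0},
  {"dx":0,"dy":1,"dz":0,"spin":0},
  {"dx":0,"dy":1,"dz":0,"spin":0},
  {"dx":0,"dy":0.5,"dz":0,"spin":0},
  {"dx":0,"dy":0,"dz":0,"spin":0},
])

```text
time: 8.55
ee_pos: [0.4989, -0.1087, 0.2189]
eef_rot: [0.67, 0.742, 0.0, 0.0]
ft_force: [-0.8, 1.0, -5.4]
width: 0.012
grip_force: 25.0
```

```bash
python3 st.py wrist scene; ls -t pics | head -2
```

```text
[-0.82  1.   -5.41]
edge frame -0.02948483402020824 0.007858822376642963
tool y angle 0.1016 z [ 6.e-04 -4.e-04 -1.e+00] pos [ 0.4989 -0.1087  0.2189] spin needed 0.0006
after spin: dx 0.01 dy 2.15 dz 0.32
[298 236]
scene_8.55.png
wrist_8.55.png
```

View pics/wrist_8.55.png

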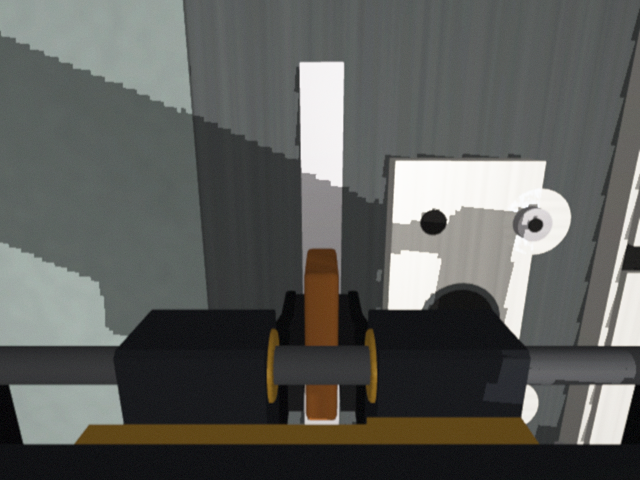

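The bar hangs at columns 300-344 and the plate's top edge is at about column 392. I'll measure the gap and how parallel they are.

```bash
python3 - <<'E'
from h import *
from bench import imaging
c=imaging.camera('wrist');g=cv2.cvtColor(c['img'],cv2.COLOR_RGB2GRAY).astype(float)
gx=cv2.Sobel(cv2.GaussianBlur(g,(3,3),0),cv2.CV_64F,1,0)
def fit(rows,a,b,z,sign):
    uv=[(a+np.argmax(sign*gx[r,a:b]),r) for r in rows]; P=ray(c,uv,z)[:,:2]
    v=cv2.fitLine(P.astype(np.float32),cv2.DIST_HUBER,0,1e-4,1e-4).ravel()
    d=v[:2]*np.sign(v[1]);print(uv[::10],'yaw',np.arctan2(-d[0],d[1]).round(4),'p',v[2:].round(4));return d,v[2:]
db,pb=fit(range(75,170),325,360,.0152+.018,-1)
dp,pp=fit(list(range(165,215))+list(range(255,300)),375,402,.028,1)
n=np.array([dp[1],-dp[0]]);print('gap',(pp-pb)@n)
E
```

```text
[(np.int64(344), 75), (np.int64(343), 85), (np.int64(343), 95), (np.int64(343), 105), (np.int64(343), 115), (np.int64(343), 125), (np.int64(343), 135), (np.int64(343), 145), (np.int64(342), 155), (np.int64(342), 165)] yaw 0.1158 p [ 0.4985 -0.0279]
[(np.int64(398), 165), (np.int64(397), 175), (np.int64(397), 185), (np.int64(396), 195), (np.int64(396), 205), (np.int64(393), 255), (np.int64(393), 265), (np.int64(392), 275), (np.int64(392), 285), (np.int64(391), 295)] yaw 0.1003 p [ 0.5255 -0.0716]
gap 0.022475086
```

>>> move_arm([
  {"dx":0,"dy":0,"dz":0.2,"spin":0.008},
  {"dx":0,"dy":0,"dz":0.08,"spin":0},
  {"dx":0,"dy":0.5,"dz":0,"spin":0},
  {"dx":0,"dy":0.8,"dz":0,"spin":0},
  {"dx":0,"dy":0.5,"dz":0,"spin":0},
  {"dx":0,"dy":0.2,"dz":0,"spin":0},
  {"dx":0,"dy":0,"dz":0,"spin":0},
  {"dx":0,"dy":0,"dz":0,"spin":0},
])

```text
time: 9.5
ee_pos: [0.5177, -0.1071, 0.2158]
eef_rot: [0.674, 0.739, -0.0, -0.0]
ft_force: [-0.6, -0.0, -6.2]
width: 0.0118
grip_force: 25.0
```

```bash
python3 st.py
```

```text
[-0.55 -0.02 -6.17]
edge frame -0.010597603633492573 0.0075437655651553
tool y angle 0.0929 z [-3.e-04 -0.e+00 -1.e+00] pos [ 0.5177 -0.1071  0.2158] spin needed -0.0081
after spin: dx 0.05 dy 0.26 dz 0.01
```

>>> move_arm([
  {"dx":0,"dy":0.1,"dz":0,"spin":0},
  {"dx":0,"dy":0.05,"dz":0,"spin":0},
  {"dx":0,"dy":0,"dz":0,"spin":0},
  {"dx":0,"dy":0,"dz":0,"spin":0},
])

```text
time: 9.9
ee_pos: [0.5192, -0.1069, 0.2159]
eef_rot: [0.673, 0.739, 0.0, -0.0]
ft_force: [0.3, -0.6, -4.8]
width: 0.0116
grip_force: 25.0
```

```bash
python3 st.py
```

```text
[ 0.34 -0.61 -4.81]
edge frame -0.009062944178887776 0.007590887882780229
tool y angle 0.0929 z [-1.e-04  1.e-04 -1.e+00] pos [ 0.5192 -0.1069  0.2159] spin needed -0.0081
after spin: dx 0.04 dy 0.11 dz 0.02
```

>>> move_arm([
  {"dx":0,"dy":0.1,"dz":0.03,"spin":0},
  {"dx":0,"dy":0.05,"dz":0,"spin":0},
  {"dx":0,"dy":0,"dz":0,"spin":0},
  {"dx":0,"dy":0,"dz":0,"spin":0},
])

```text
time: 10.3
ee_pos: [0.5203, -0.1069, 0.2157]
eef_rot: [0.674, 0.739, -0.0, -0.001]
ft_force: [-6.4, -0.5, 3.2]
width: 0.0118
grip_force: 25.0
```

>>> move_arm([
  {"dx":0,"dy":0.05,"dz":0,"spin":0},
  {"dx":0,"dy":0.05,"dz":0,"spin":0},
  {"dx":0,"dy":0,"dz":0,"spin":0},
  {"dx":0,"dy":0,"dz":0,"spin":0},
])

```text
time: 10.7
ee_pos: [0.5208, -0.107, 0.2157]
eef_rot: [0.674, 0.739, -0.001, -0.002]
ft_force: [-10.2, 0.5, 7.8]
width: 0.012
grip_force: 25.0
```

>>> move_arm([
  {"dx":0,"dy":0,"dz":0,"spin":0},
  {"dx":0,"dy":0,"dz":0,"spin":0},
  {"dx":0,"dy":0,"dz":0,"spin":0},
  {"dx":0,"dy":0,"dz":0,"spin":0},
  {"dx":0,"dy":0,"dz":0,"spin":0},
  {"dx":0,"dy":0,"dz":0,"spin":0},
], claw=4)

```text
time: 11.3
ee_pos: [0.5219, -0.1066, 0.2157]
eef_rot: [0.673, 0.739, 0.0, 0.0]
ft_force: [-0.0, -0.0, -0.0]
width: 0.0392
grip_force: 0.0
```

```bash
cat > gap.py <<'E'
from h import *
from bench import imaging,telemetry
c=imaging.camera('wrist');cv2.imwrite('pics/gap_%.2f.png'%telemetry.read_state()['time'],c['img'][:,:,::-1])
g=cv2.cvtColor(c['img'],cv2.COLOR_RGB2GRAY).astype(float)
for y in range(60,320,30): print(y,g[y,280:380:4].astype(int).tolist())
E
python3 gap.py;ls -t pics|head -1; python3 st.py
```

```text
60 [90, 93, 94, 95, 95, 94, 93, 96, 98, 94, 96, 97, 99, 99, 93, 94, 94, 97, 90, 94, 97, 90, 90, 98, 93]
90 [92, 92, 94, 95, 243, 242, 243, 244, 244, 244, 244, 244, 245, 244, 244, 98, 96, 91, 94, 98, 98, 92, 90, 94, 97]
120 [95, 94, 92, 65, 244, 242, 242, 243, 242, 243, 244, 244, 245, 245, 244, 96, 96, 92, 93, 96, 98, 93, 94, 96, 97]
150 [93, 93, 96, 94, 238, 242, 241, 243, 243, 244, 243, 243, 244, 244, 242, 97, 97, 95, 96, 96, 94, 91, 97, 96, 95]
180 [52, 53, 53, 54, 116, 142, 140, 141, 137, 144, 167, 167, 243, 243, 246, 252, 253, 252, 252, 252, 252, 252, 252, 253, 253]
210 [57, 54, 54, 55, 89, 137, 137, 141, 138, 138, 139, 138, 137, 136, 137, 165, 168, 166, 167, 163, 165, 166, 165, 253, 105]
240 [58, 55, 53, 55, 71, 136, 136, 136, 137, 134, 135, 135, 133, 135, 140, 163, 162, 164, 166, 163, 163, 162, 165, 163, 165]
270 [54, 55, 54, 54, 56, 62, 52, 52, 54, 56, 55, 55, 54, 78, 132, 160, 162, 161, 160, 160, 164, 159, 162, 162, 160]
300 [57, 54, 55, 53, 52, 62, 70, 72, 70, 72, 73, 73, 76, 75, 137, 159, 160, 159, 161, 159, 160, 157, 147, 20, 17]
gap_11.35.png
[-0.69 -0.57 -0.19]
edge frame -0.0064297977779239806 0.007580168177641197
tool y angle 0.093 z [ 2.e-04  1.e-04 -1.e+00] pos [ 0.5218 -0.1066  0.2157] spin needed -0.008
after spin: dx 0.04 dy -0.16 dz -0.00
```

>>> move_arm([
  {"dx":0,"dy":-0.16,"dz":0,"spin":0},
  {"dx":0,"dy":0,"dz":-0.5,"spin":0},
  {"dx":0,"dy":0,"dz":-1.5,"spin":0},
  {"dx":0,"dy":0,"dz":-2,"spin":0},
  {"dx":0,"dy":0,"dz":-3,"spin":0},
  {"dx":0,"dy":0,"dz":-3,"spin":0},
  {"dx":0,"dy":0,"dz":-3,"spin":0},
  {"dx":0,"dy":0,"dz":-1,"spin":0},
  {"dx":0,"dy":0,"dz":0,"spin":0},
])

```text
time: 12.25
ee_pos: [0.5205, -0.107, 0.3577]
eef_rot: [0.674, 0.739, 0.001, 0.001]
ft_force: [1.2, -0.3, -0.7]
width: 0.04
grip_force: 0.0
```

```bash
python3 gap.py >/dev/null;ls -t pics|head -1; python3 st.py; cp $(ls -t pics/*|head -1) pics/cur.png
```

```text
gap_12.30.png
[ 0.24  0.16 -0.99]
edge frame -0.008151802597668293 0.007549376722483586
tool y angle 0.0931 z [ 1.2e-03  5.0e-04 -1.0e+00] pos [ 0.5201 -0.1068  0.3561] spin needed -0.0079
after spin: dx 0.05 dy 0.01 dz 14.04
```

View pics/cur.png

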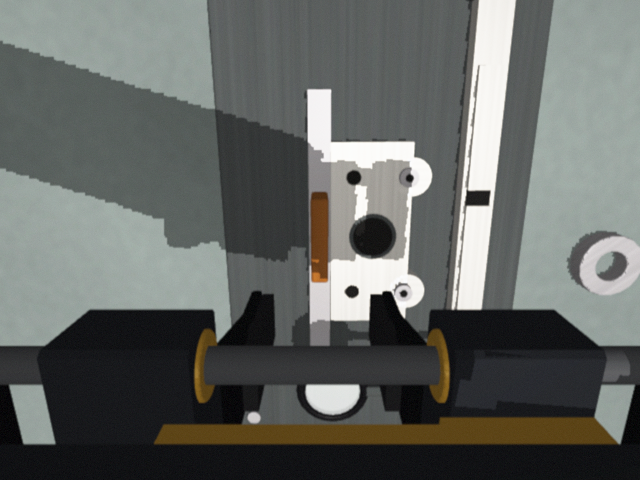

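The wrist view shows the bar upright and flush along the plate (columns 308-330, no dark gap), extending past the plate's far end, with the notch at (478,198). Next is the carriage.

>>> move_arm([
  {"dx":0,"dy":0,"dz":0,"spin":0.142},
  {"dx":0,"dy":0,"dz":0,"spin":0.142},
  {"dx":0,"dy":0,"dz":0,"spin":0.142},
  {"dx":0,"dy":0,"dz":0,"spin":0.142},
  {"dx":0,"dy":0,"dz":0,"spin":0.142},
  {"dx":0,"dy":0,"dz":0,"spin":0.142},
  {"dx":0,"dy":0,"dz":0,"spin":0.142},
  {"dx":0,"dy":0,"dz":0,"spin":0.142},
  {"dx":0,"dy":0,"dz":0,"spin":0.142},
  {"dx":0,"dy":0,"dz":0,"spin":0.142},
  {"dx":0,"dy":0,"dz":0,"spin":0.142},
], claw=6)

```text
time: 13.4
ee_pos: [0.5197, -0.1067, 0.3542]
eef_rot: [0.999, 0.048, -0.001, 0.0]
ft_force: [-0.5, 1.1, 0.4]
width: 0.0599
grip_force: 0.0
```

>>> move_arm([
  {"dx":1.5,"dy":1.3,"dz":0,"spin":0},
  {"dx":3,"dy":2.5,"dz":0,"spin":0},
  {"dx":3,"dy":2.5,"dz":0,"spin":0},
  {"dx":3,"dy":2.5,"dz":0,"spin":0},
  {"dx":1.3,"dy":1.2,"dz":0,"spin":0},
  {"dx":0,"dy":0,"dz":0,"spin":0},
  {"dx":0,"dy":0,"dz":0,"spin":0},
])

```text
time: 14.1
ee_pos: [0.6473, -0.1945, 0.3539]
eef_rot: [0.999, 0.05, -0.001, -0.0]
ft_force: [-0.7, -0.7, 0.3]
width: 0.0601
grip_force: 0.0
```

```bash
python3 - <<'E'
from h import *
from bench import telemetry, imaging
s=telemetry.read_state();go(s,[.6479,-.1949,.082+.164],-1.47);print(np.round(s['joint_positions'],2))
for n in['wrist','scene','top']:
    c=imaging.camera(n);cv2.imwrite(f'pics/{n}_b.png',c['img'][:,:,::-1]);print(proj(c,[[.6479,-.1949,.096],[.634,-.073,.03]]).round(0).tolist())
E
```

```text
tool y angle -1.47 z [-0.0028 -0.     -1.    ] pos [ 0.6473 -0.1945  0.3539] spin needed -0.0
after spin: dx 0.06 dy 0.04 dz 10.79
[-0.31  0.58  0.79  1.41 -0.41  1.33 -0.97]
[[323.0, 258.0], [159.0, 232.0]]
[[232.0, 243.0], [292.0, 279.0]]
[[380.0, 203.0], [329.0, 211.0]]
```

View pics/wrist_b.png

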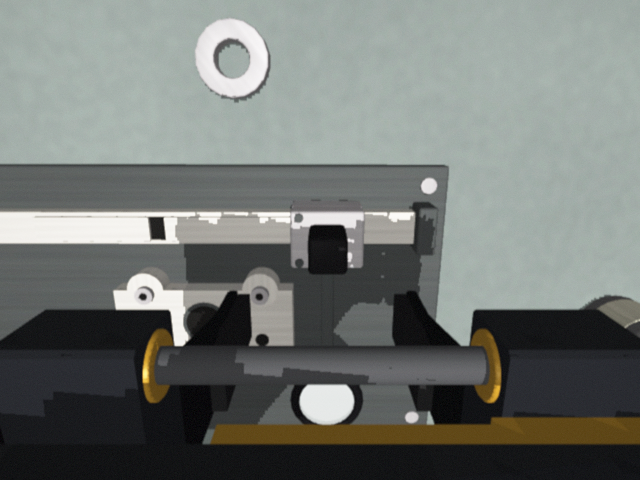

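The grip block is at (327,255), roughly midway between the fingers and about 2 mm towards tool +y. The notch is at (157,229), matching the projection.

>>> move_arm([
  {"dx":0.05,"dy":0.2,"dz":1.5,"spin":0},
  {"dx":0,"dy":0,"dz":2.5,"spin":0},
  {"dx":0,"dy":0,"dz":2.5,"spin":0},
  {"dx":0,"dy":0,"dz":2.5,"spin":0},
  {"dx":0,"dy":0,"dz":1.2,"spin":0},
  {"dx":0,"dy":0,"dz":0.5,"spin":0},
  {"dx":0,"dy":0,"dz":0,"spin":0},
  {"dx":0,"dy":0,"dz":0,"spin":0},
])

```text
time: 15.05
ee_pos: [0.6487, -0.1964, 0.2498]
eef_rot: [0.999, 0.051, 0.001, 0.0]
ft_force: [0.6, 0.2, -0.1]
width: 0.0596
grip_force: 0.0
```

>>> move_arm([
  {"dx":0,"dy":0,"dz":0,"spin":0},
  {"dx":0,"dy":0,"dz":0,"spin":0},
  {"dx":0,"dy":0,"dz":0,"spin":0},
  {"dx":0,"dy":0,"dz":0,"spin":0},
  {"dx":0,"dy":0,"dz":0,"spin":0},
  {"dx":0,"dy":0,"dz":0,"spin":0},
  {"dx":0,"dy":0,"dz":0,"spin":0},
  {"dx":0,"dy":0,"dz":0,"spin":0},
], claw=0, squeeze=20)

```text
time: 15.85
ee_pos: [0.6484, -0.1966, 0.2487]
eef_rot: [0.999, 0.051, 0.0, 0.0]
ft_force: [1.4, -3.5, -1.7]
width: 0.0238
grip_force: 20.0
```

>>> move_arm([
  {"dx":0,"dy":-0.6,"dz":0,"spin":0},
  {"dx":0,"dy":-1.2,"dz":0,"spin":0},
  {"dx":0,"dy":-1.5,"dz":0,"spin":0},
  {"dx":0,"dy":-1.5,"dz":0,"spin":0},
  {"dx":0,"dy":-1.5,"dz":0,"spin":0},
  {"dx":0,"dy":-1.5,"dz":0,"spin":0},
  {"dx":0,"dy":-1.5,"dz":0,"spin":0},
  {"dx":0,"dy":-1,"dz":0,"spin":0},
  {"dx":0,"dy":-0.7,"dz":0,"spin":0},
  {"dx":0,"dy":-0.4,"dz":0,"spin":0},
  {"dx":0,"dy":0,"dz":0,"spin":0},
  {"dx":0,"dy":0,"dz":0,"spin":0},
])

```text
time: 17.05
ee_pos: [0.637, -0.0821, 0.2487]
eef_rot: [0.999, 0.051, 0.0, -0.001]
ft_force: [1.5, 1.8, -0.4]
width: 0.0237
grip_force: 20.0
```

```bash
python3 st.py
```

```text
[ 1.51  1.81 -0.41]
edge frame 0.11064400327879827 0.02037705014786387
tool y angle -1.4682 z [ 1.0e-04  1.2e-03 -1.0e+00] pos [ 0.637  -0.0821  0.2487] spin needed -1.5692
after spin: dx -1.24 dy -11.86 dz 3.30
```

>>> move_arm([
  {"dx":0,"dy":-0.1,"dz":0,"spin":0},
  {"dx":0,"dy":-0.1,"dz":0,"spin":0},
  {"dx":0,"dy":-0.1,"dz":0,"spin":0},
  {"dx":0,"dy":-0.1,"dz":0,"spin":0},
  {"dx":0,"dy":0,"dz":0,"spin":0},
  {"dx":0,"dy":0,"dz":0,"spin":0},
])

```text
time: 17.65
ee_pos: [0.6366, -0.0797, 0.2487]
eef_rot: [0.999, 0.05, 0.001, 0.001]
ft_force: [6.0, -3.4, -4.3]
width: 0.0237
grip_force: 20.0
```

>>> move_arm([
  {"dx":0,"dy":-0.1,"dz":0,"spin":0},
  {"dx":0,"dy":-0.05,"dz":0,"spin":0},
  {"dx":0,"dy":0,"dz":0,"spin":0},
  {"dx":0,"dy":0,"dz":0,"spin":0},
])

```text
time: 18.05
ee_pos: [0.6365, -0.0781, 0.2487]
eef_rot: [0.999, 0.051, 0.001, 0.001]
ft_force: [5.5, -3.2, -3.9]
width: 0.024
grip_force: 20.0
```

>>> move_arm([
  {"dx":0,"dy":-0.1,"dz":0,"spin":0},
  {"dx":0,"dy":0,"dz":0,"spin":0},
  {"dx":0,"dy":0,"dz":0,"spin":0},
])

```text
time: 18.35
ee_pos: [0.6364, -0.0766, 0.2487]
eef_rot: [0.999, 0.051, 0.0, 0.0]
ft_force: [5.3, -1.9, -3.1]
width: 0.0237
grip_force: 20.0
```

>>> move_arm([
  {"dx":0,"dy":-0.1,"dz":0,"spin":0},
  {"dx":0,"dy":0,"dz":0,"spin":0},
  {"dx":0,"dy":0,"dz":0,"spin":0},
])

```text
time: 18.65
ee_pos: [0.6362, -0.075, 0.2487]
eef_rot: [0.999, 0.051, 0.0, -0.0]
ft_force: [4.7, 1.0, -2.2]
width: 0.0239
grip_force: 20.0
```

>>> move_arm([
  {"dx":0,"dy":-0.1,"dz":0,"spin":0},
  {"dx":0,"dy":0,"dz":0,"spin":0},
  {"dx":0,"dy":0,"dz":0,"spin":0},
])

```text
time: 18.95
ee_pos: [0.6361, -0.0735, 0.2487]
eef_rot: [0.999, 0.051, 0.0, -0.001]
ft_force: [4.4, 3.6, -1.1]
width: 0.0238
grip_force: 20.0
```

>>> move_arm([
  {"dx":0,"dy":-0.05,"dz":0,"spin":0},
  {"dx":0,"dy":0,"dz":0,"spin":0},
  {"dx":0,"dy":0,"dz":0,"spin":0},
])

```text
time: 19.25
ee_pos: [0.6361, -0.0731, 0.2487]
eef_rot: [0.999, 0.051, 0.0, -0.001]
ft_force: [5.1, 3.0, -2.3]
width: 0.024
grip_force: 20.0
```

```bash
python3 st.py; python3 - <<'E'
from h import *
from bench import imaging
c=imaging.camera('wrist');cv2.imwrite('pics/wn.png',c['img'][:,:,::-1])
E
```

```text
[ 5.07  3.01 -2.28]
edge frame 0.11063859449761851 0.02939206559529413
tool y angle -1.4682 z [ 2.0e-04  1.2e-03 -1.0e+00] pos [ 0.6361 -0.0731  0.2487] spin needed -1.5692
after spin: dx -2.14 dy -11.86 dz 3.30
```

>>> move_arm([
  {"dx":0,"dy":-0.05,"dz":0,"spin":0},
  {"dx":0,"dy":0,"dz":0,"spin":0},
  {"dx":0,"dy":0,"dz":0,"spin":0},
])

```text
time: 19.6
ee_pos: [0.636, -0.0726, 0.2486]
eef_rot: [0.999, 0.051, 0.0, -0.001]
ft_force: [4.4, 3.1, -1.5]
width: 0.0238
grip_force: 20.0
```

>>> move_arm([
  {"dx":0,"dy":-0.05,"dz":0,"spin":0},
  {"dx":0,"dy":0,"dz":0,"spin":0},
  {"dx":0,"dy":0,"dz":0,"spin":0},
])

```text
time: 19.9
ee_pos: [0.636, -0.0725, 0.2487]
eef_rot: [0.999, 0.051, 0.0, -0.0]
ft_force: [4.5, 1.1, -2.5]
width: 0.0238
grip_force: 20.0
```

>>> move_arm([
  {"dx":0,"dy":-0.05,"dz":0,"spin":0},
  {"dx":0,"dy":0,"dz":0,"spin":0},
  {"dx":0,"dy":0,"dz":0,"spin":0},
])

```text
time: 20.2
ee_pos: [0.6359, -0.0723, 0.2487]
eef_rot: [0.999, 0.051, 0.0, -0.0]
ft_force: [5.4, 0.3, -3.5]
width: 0.0237
grip_force: 20.0
```

>>> move_arm([
  {"dx":0,"dy":-0.05,"dz":0,"spin":0},
  {"dx":0,"dy":0,"dz":0,"spin":0},
  {"dx":0,"dy":0,"dz":0,"spin":0},
])

```text
time: 20.5
ee_pos: [0.6359, -0.0721, 0.2487]
eef_rot: [0.999, 0.051, 0.0, 0.0]
ft_force: [5.9, -0.3, -3.4]
width: 0.0238
grip_force: 20.0
```

```bash
python3 st.py; python3 - <<'E'
from h import *
from bench import imaging
import numpy as np
ims=[]
for n,w in(('top',[.59,-.09,.04]),('scene',[.59,-.09,.04])):
    c=imaging.camera(n);p=proj(c,w)[0].astype(int);ims.append(cv2.resize(c['img'][p[1]-55:p[1]+55,p[0]-70:p[0]+70,::-1],None,fx=2.8,fy=4,interpolation=cv2.INTER_CUBIC))
cv2.imwrite('pics/fin.png',np.hstack(ims))
E
```

```text
[ 5.91 -0.29 -3.38]
edge frame 0.11055778396923992 0.030377936936244167
tool y angle -1.4692 z [ 8.e-04 -5.e-04 -1.e+00] pos [ 0.6359 -0.0721  0.2487] spin needed -1.5702
after spin: dx -2.24 dy -11.85 dz 3.30
```

View pics/fin.png

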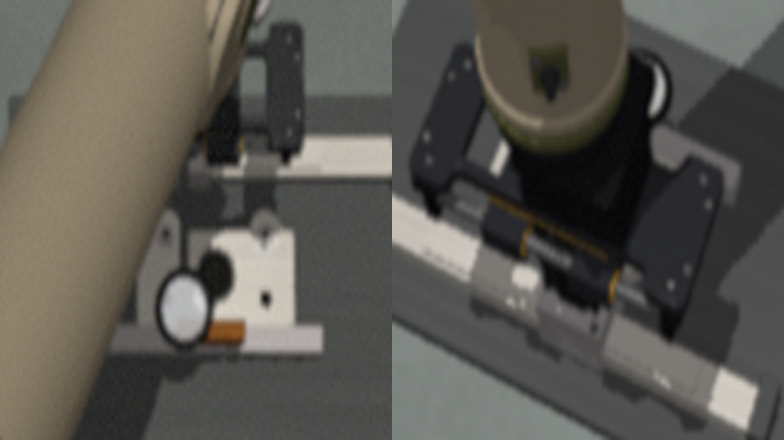

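The top crop shows the bar still flush (rows 325-352) with the lens above it. The carriage drew itself on and is now held, with the force balanced at y = +30 mm, which matches the measured notch. I'm handing it in.

>>> move_arm([
  {"dx":0,"dy":-0.03,"dz":0,"spin":0},
  {"dx":0,"dy":0,"dz":0,"spin":0},
  {"dx":0,"dy":0,"dz":0,"spin":0},
  {"dx":0,"dy":0,"dz":0,"spin":0},
  {"dx":0,"dy":0,"dz":0,"spin":0},
])

```text
time: 21.1
ee_pos: [0.6359, -0.072, 0.2487]
eef_rot: [0.999, 0.051, 0.0, 0.0]
ft_force: [7.2, -1.1, -5.0]
width: 0.0237
grip_force: 20.0
```

```bash
python3 -c "
from bench import job
print(job.close_job())"
```

```text
the job is handed in; nothing more can be done
None
```

I handed the job in at 21 s with the straightedge flush against the plate's edge and let go, and the carriage gripped at rest in its notch by force and position readings; the hand-in returned no verdict.

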